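# Index the number carousel and pry the split ring off its red pocket

## Task

Push the number carousel round anticlockwise (seen from above) by one click, so that the red pocket with the steel split ring stops at the blue pointer. Then take the pick from the blue mat, slip its tip through the slot under the end of the ring, pry the ring up out of the pocket and tip it over so that it lies on the round cork pad in the middle of the carousel. Never touch the ring with the gripper itself or knock the wooden blocks, rods or green cup about; finally lay the pick back down on the blue mat.

Things in the scene. Friction and masses are not known exactly. Their poses are not given: they have to be found in the camera images.
- carousel_base: White round foot of the carousel, fixed, radius 98 mm; origin on the work surface on the carousel's axis, z up. The blue pointer lies at its -y side, 136 mm from the axis. On it turns a wooden disc of radius 130 mm, underside 28 mm and upper face 40 mm above the work surface, with six round stations 85 mm from the axis: five filled discs (tops at 53.5 mm) and the red pocket.
- carousel (a joint): Angle of the carousel about its vertical axis, rad, growing anticlockwise seen from above. A sprung pawl makes detents at 0, 1.047 and 2.094; it starts at 0. At 1.047 the red pocket stands at the blue pointer. Pushing over takes about 2 N at a peg; past about 0.65 of the step it snaps on by itself and stops.
- push_peg (a point): Top centre of the push peg that stands 30 degrees anticlockwise of the red pocket, 120 mm from the axis. Peg radius 6 mm, its top 74 mm above the work surface, 34 mm above the table's face. The other five pegs stand every 60 degrees, alike. Moves with the carousel.
- pocket (a point): Centre of the red pocket's floor, 50 mm above the work surface. Round pocket, inner radius 32, outer 37 mm, wooden wall up to 56 mm height (53 mm on the side of the cork pad). A slot 22 mm wide, open at the top, runs outwards through floor and wall from 4 mm beside the centre; its bottom is the disc's face at 40 mm, leaving 10 mm of free height under the ring that bridges it.
- slot (a point): Mouth of the slot: middle of its bottom, 122 mm from the axis and 40 mm above the work surface, straight outwards from the pocket. The way in is from here towards the pocket. On the pocket's wall, 90 degrees either side of the slot, two dark sprung keepers reach 2.5 mm over the ring (up to 60 mm height); they swing up as the ring is lifted (1 to 3 N each) and spring back.
- ring: Steel split ring, outer radius 30, inner 22, 6 mm thick, about 50 g, loose, top level with the outer wall. Origin: centre of its underside; +x points outwards from the carousel's axis to the part that bridges the slot, beside its free end; z up while seated. A straight side, 27 mm long, 28 mm out, lies opposite (-x); behind a rib 2.5 mm high; the ring tips inwards over it. Gap 16 to 50 degrees clockwise of +x, with a red key.
- ring_end (a point): The middle of the ring's section where it bridges the slot, 26 mm from the ring's centre, next to the free end.
- pad (a point): Centre of the cork pad's upper face, on the carousel's axis, 53 mm above the work surface; pad radius 47 mm.
- pick: Cranked pick on the mat, about 70 g: wooden handle 100 (x) by 16 (y) by 26 mm (z); a 6 mm shank leaves its +x end at 16 mm height, runs to x = 90, drops steeply to a flat blade from x = 93 to 115 mm, 12 wide, 4 thick. Origin: middle of the handle's underside, level with the blade's underside; z up as it lies. The ring's outer edge can rest against the front of the drop, x = 98 mm.
- mat: Blue mat, 200 mm (x) by 260 mm (y), 3 mm thick, fixed to the table; origin at the centre of its underside.
- flat: Bystander: wooden hundred-flat, 100 x 100 x 10 mm; origin under its centre.
- rod0: Bystander: wooden ten-rod, 100 x 10 x 10 mm.
- rod1: Bystander: a second wooden ten-rod, alike.
- block: Bystander: wooden thousand-block, a cube of 100 mm.
- pencil_cup: Bystander: green cup, radius 36 mm, 100 mm high.
There are look-alikes about, which are no part of the job. Of the things like the pick, leave any that is black; of the rest the smaller one is meant.

How it is judged (in metres and radians):
On the way, in this order (a step that is already met when the one before it is completed fails the run):
1. the carousel has stopped one click on, the red pocket at the blue pointer (joint 1.047 within 0.06 rad), with the ring still seated in the pocket (value of joint carousel between 0.987 and 1.107 rad and velocity of joint carousel between -0.1 and 0.1 rad/s and distance between ring and pocket below 0.006 m and angle between ring's own z axis and vertical below 0.1 rad), for 0.3 s.
2. the pick lifts the ring's end at least 15 mm from its seat (ring_end higher than 68 mm while pick and ring touch) (height (world z) of ring_end above 0.068 m and contact force between pick and ring above 0.05 N), for 0.1 s.
At the end, for the whole second after the job is handed in: The ring lies still on the cork pad, either side up, flat within 0.25 rad, its centre within 45 mm of the pad's centre; the carousel stands one click on (1.047 within 0.06 rad); the pick lies still on the blue mat, its origin over the mat and below 25 mm height (value of joint carousel between 0.987 and 1.107 rad and horizontal distance between ring and pad below 0.045 m and height (world z) of ring between 0.05 and 0.068 m and (angle between ring's own z axis and vertical below 0.25 rad or angle between ring's own z axis and vertical above 2.89 rad) and linear speed of each of ring, pick below 0.02 m/s and x of pick in the frame of mat between -0.1 and 0.1 m and y of pick in the frame of mat between -0.13 and 0.13 m and height (world z) of pick below 0.025 m); the robot touches nothing.
It fails at once if a bystander is moved by more than 30 mm (distance of any of flat, rod0, rod1, block, pencil_cup from where it was at the start of the episode above 0.03 m).
It fails at once if the gripper's fingers touch the ring (over 0.3 N) (contact force between the fingers and ring above 0.3 N).
It fails at once if the carousel is pushed well past the next click (joint over 1.45) (value of joint carousel above 1.45 rad).
It also fails if it takes over 72 s, if anything falls off the work surface, if the arm or the gripper's body presses on something with over 40 N, if the wrist force passes 120 N, or if a joint passes its speed limit or range.

## Robot

A 6-joint arm with a two-finger parallel gripper is mounted at the origin on the work surface. World frame = base frame: x ahead of the robot, y to its left, z up, the work surface at z = 0. Lengths are in mm, angles in rad, forces in N, time in s.
With the tool pointing down it reaches from about 375 to 750 mm from the base axis. Payload 9 kg.
Tool frame: the origin (TCP) lies at the very end of the fingers, on their centre line; the grasp point (between the pads) lies 19 mm behind it; z points along the fingers, y is the line along which they close (so a half turn about z gives the same grasp; the last joint's range is limited). The gripper opens to 85 mm and grips with 20 to 120 N. Pads are 22 mm wide; open, the fingers measure 114 mm over their backs; the gripper's body (76 mm by 85 mm) begins 54 mm behind the grasp point. The pads swing forward as they close: fully open they stand 13 mm farther back than shut.
Start: joints at [-1.453, 0.104, 0.097, 1.564, 0, 1.353], TCP at [197.725, -566.517, 231.331] pointing down, gripper open.
Joint ranges: [-2.99, 2.99], [-0.84, 1.86], [-1.1, 1.16], [-1.84, 2.11], [-1.51, 1.56], [-3.14, 3.14]. Speed limits (rad/s): [2.22, 2.22, 2.57, 3.14, 3.14, 3.14].

## Interface

Orientations are given as a rotation vector (axis times angle).
In Python, from station import manip, vision, workorder gives the robot as it stands.
- The arm moves only by the tool arm_command, never from a script. Its arguments are lists of equal length, an entry for each row: "dp": the shift along the tool's x, y, z in m, a list of three; "twist": the turn about the tool's z in rad. In form: {"dp": [[tx, ty, tz], ...], "twist": [twist, ...]}. A call has 1 to 5 rows; each row is the pose to reach, as a shift and turn from the pose commanded when the call began, along the tool's axes at that moment; what a row does not reach only later rows make up. A row lasts 1/12 s, in which the tool goes at most 41.7 mm and 7.16 degrees, less where a joint would pass 70% of its speed; a pose out of reach is approached as far as the arm can. A call with a gripper value outside its range is refused whole. "gripper" is the finger opening in m, from 0 to 0.0854, set as the call begins (left out, the last holds). The fingers move at their own pace and stop on an object; "squeeze" is the grip in N (left out, the last holds). Time passes only in rows, so rows that repeat a pose let the fingers close. It gives the time, the measured TCP pose, the force, the opening and the grip force at its end, in the units of the state.
- manip.sense(): the state, without advancing time (a new reading comes with each control period).
- vision.grab_frame(name): name is "scene" or "top" or "wrist"; returns a dict with "frame" (420x560x3 uint8, red, green, blue), "depth" (420x560 float32, mm along the optical axis (not along the pixel's ray), 0 where there is no reading), "fx", "fy", "cx", "cy" (pixels), "position" and "rotation" of the camera in the world. Camera axes: x right, y down, z forward; pixel columns grow to the right and rows downward; lengths in mm; the calibration is good to about 2 mm. A picture is of the moment at which its call begins.
- workorder.hand_in(): hands the job in; it is judged then, once.
Trained networks look in a picture, given as the dict that the camera call returned (one of the last four; its "shot" number tells which), for a name from the list of things; names that differ only in an ending like _2 or _b are one class to them, and where a whole thing is asked for, a point or a joint stands for the part that bears it (a point fixed in the world has none). Each returns a list of dicts, best first, with "conf" (0 to 1); they miss things now and then, are a little off and sometimes report something else, mostly with a low value. They report only what shows in the picture. A call takes as long as a camera call. They do not tell look-alikes from the thing itself.
- vision.outline_of(picture, target): "pixels" (420x560 bool, what is visible of it) and "uv" ([column, row] in pixels, amid what is visible of it).
The state is a dict: "clock": time; "qpos": joint angles; "qvel": joint speeds; "tau": joint torques, N m; "ee_pos": TCP position; "eef_rot": TCP orientation; "contact_force": force on the tool from outside, world axes, zero at the start; "moment": the same for the moment, N m; "gripper_width": opening from 0.0 (shut) to 1.0 (fully open); "gripper_force": force on a finger pad.
Only numpy, scipy, OpenCV 4.12 (cv2) and the standard library are available. Lean on these libraries where they do the work, as an engineer would, in place of code of your own. Each camera call takes 0.05 s, during which the arm holds its last target. There are 200 camera calls.

## Working session

There is one attempt and no reset: what is moved stays moved. The work goes in short steps, Python scripts to look and compute and a tool call to move; the robot and the scene stay as the last step left them, time stands still between calls to the robot, and variables do not carry over. Pictures are saved under pics/ and viewed, at most 10 in all, crops included, and the job is handed in when it is done.

Besides the shell and the picture viewer there is one more tool, called after "Request:" as name(argument=value, ...), one argument or row to a line, values as JSON. arm_command: Moves the arm, as the interface text tells. Its arguments: {"type":"object","properties":{"dp":{"type":"array"},"twist":{"type":"array"},"gripper":{"type":"number"},"squeeze":{"type":"number"}},"required":["dp","twist"]}

```bash
ls; mkdir -p pics; cat > h.py <<'E'
import numpy as np, cv2
from station import manip, vision, workorder
from scipy.spatial.transform import Rotation as R
def rot(f):
    r=np.array(f["rotation"],float); return r if r.shape==(3,3) else R.from_rotvec(r).as_matrix()
def cloud(f):
    d=f["depth"].astype(float); v,u=np.mgrid[:d.shape[0],:d.shape[1]]
    P=np.stack([(u-f["cx"])/f["fx"]*d,(v-f["cy"])/f["fy"]*d,d],-1)
    return P@rot(f).T+np.array(f["position"])
def save(f,n,crop=None,s=1):
    im=f["frame"][:,:,::-1]
    if crop: a,b,c,d=crop; im=im[b:d,a:c]
    cv2.imwrite(f"pics/{n}.png",cv2.resize(im,None,fx=s,fy=s,interpolation=cv2.INTER_CUBIC))
E
python3 - <<'E'
from h import *
np.set_printoptions(precision=1,suppress=True)
f=vision.grab_frame("scene");g=vision.grab_frame("top")
save(f,"s0");save(g,"t0")
for n,p in(("scene",f),("top",g)):
    C=cloud(p);print(n,np.array(p["position"]))
    for t in["carousel_base","push_peg","pocket","ring","pick","mat","flat","rod0","block","pencil_cup","pad"]:
        for o in vision.outline_of(p,t)[:4]:
            m=o["pixels"]&(p["depth"]>0)
            print(t,round(o["conf"],2),np.array(o["uv"]),m.sum(),np.median(C[m],0) if m.any() else "")
s=manip.sense();print(s["ee_pos"],s["eef_rot"],s["contact_force"])
E
```

```text
pics
scene [1336.1  114.4 1001.6]
carousel_base 0.65 [338.3 262.7] 6552 [608.9 165.6  51.7]
push_peg 0.68 [341.2 262.1] 6500 [608.5 167.5  51.8]
pocket 0.73 [340.6 261.7] 6673 [607.9 165.5  51.7]
ring 0.71 [264.7 222.1] 117 [457.5 -53.    9.8]
ring 0.45 [323.2 235.5] 175 [522.2 119.3  55.8]
pick 0.88 [173.4 209.7] 361 [ 469.1 -318.4   22.4]
pick 0.74 [194.5 160.4] 602 [ 234.3 -311.4   26.6]
pick 0.61 [335.3 261.7] 6444 [609.1 168.2  51.8]
pick 0.59 [129.  166.8] 266 [ 296.7 -511.1   19. ]
mat 0.88 [178.3 228.7] 4352 [ 507.6 -278.7    3.2]
flat 0.83 [399.7 221.3] 1032 [413.5 341.3  10.6]
rod0 0.61 [220.7 289. ] 143 [ 697.1 -126.7    9.6]
block 0.71 [451.9 270.6] 2649 [622.6 440.   98.1]
block 0.2 [338.1 259.3] 6512 [608.3 167.   51.8]
pencil_cup 0.67 [163.7 267. ] 1114 [ 692.5 -267.5   66.6]
pencil_cup 0.45 [327.5 236.3] 140 [520.9 125.2  55.9]
pad 0.92 [340.3 260. ] 6560 [608.4 167.1  51.7]
pad 0.22 [325.1 237.7] 64 [527.1 125.2  56. ]
top [ 299.7  -48.1 1365.1]
carousel_base 0.85 [204.7 169.7] 5608 [583.9 160.5  50.8]
push_peg 0.98 [206.9 166. ] 5278 [586.5 165.7  50.8]
pocket 0.7 [208.3 168. ] 5572 [583.4 162.2  50.8]
ring 0.53 [219.  182.8] 158 [521.6 117.8  56. ]
pick 0.76 [434.6 263.5] 318 [ 288.5 -513.6   23.6]
pick 0.66 [370.4 282.6] 450 [ 231.5 -315.9   35.9]
pick 0.57 [368.  206.8] 196 [ 462.6 -321.6   27.9]
mat 0.94 [357.2 197.9] 5206 [ 495.  -289.6    3.7]
mat 0.6 [208.7 166.2] 5379 [583.  162.2  51. ]
flat 0.83 [149.6 232.2] 1078 [406.6 340.5  10.1]
flat 0.71 [365.7 206.7] 241 [ 464.  -310.4   27.2]
rod0 0.61 [280.7 216.7] 111 [438.7 -52.7  10.1]
block 0.79 [116.8 168.4] 1610 [581.8 428.2  98.7]
pencil_cup 0.86 [353.5 131.2] 538 [ 697.4 -275.8   55.3]
pad 0.68 [209.1 168.5] 5378 [584.7 163.6  50.8]
[ 197.7 -566.5  231.3] [ 3.1  0.5 -0. ] [ 0.4  0.2 -0.3]
```

```bash
python3 - <<'E'
from h import *
g=vision.grab_frame("top");f=vision.grab_frame("scene")
a=cv2.resize(f["frame"][140:330,90:490],None,fx=2,fy=2,interpolation=2);b=cv2.resize(g["frame"][110:300,100:500],None,fx=2,fy=2,interpolation=2)
b=cv2.resize(b,(a.shape[1],a.shape[0]))
im=np.vstack([a,b])[:,:,::-1];print(im.shape)
im=cv2.resize(im,(600,570));cv2.imwrite("pics/x1.png",cv2.resize(np.vstack([a,b])[:,:,::-1],(632,600)))
E
```

```text
(760, 800, 3)
```

View pics/x1.png

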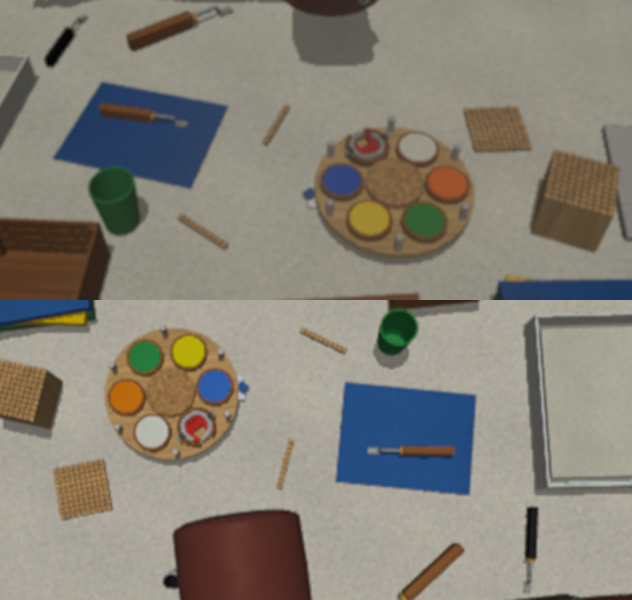

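View pics/t0.png

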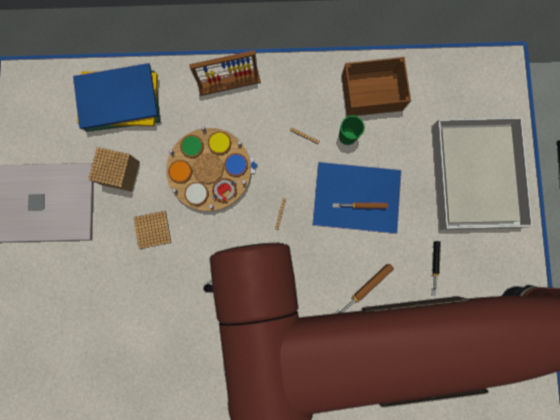

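Candidates for the pick, in the top image: the brown one on the mat (360,206), the larger brown one (372,283) and the black one (436,265). I choose the one on the mat, because it is the smaller brown one. The red pocket is at (225,190), the pointer at (253,167) and the carousel centre at (208,168).

```bash
python3 - <<'E'
from h import *
np.set_printoptions(precision=2,suppress=True)
s=manip.sense();print(R.from_rotvec(s["eef_rot"]).as_matrix())
for n in("top","scene"):
    f=vision.grab_frame(n);C=cloud(f);Z=C[...,2]
    near=np.hypot(C[...,0]-584,C[...,1]-162)<150
    m=near&(Z>36)&(Z<45); p=C[m]
    # circle by convex hull of disc pixels
    allm=near&(Z>36)
    h=cv2.convexHull(C[allm&(Z<60)][:,:2].astype(np.float32));(c,r)=cv2.minEnclosingCircle(h);print(n,"disc",np.array(c),r)
    hb=near&(Z>63); k,l,st,ce=cv2.connectedComponentsWithStats(hb.astype(np.uint8))
    for i in range(1,k): print("peg",C[l==i].mean(0),(l==i).sum(),ce[i])
    hsv=cv2.cvtColor(f["frame"],cv2.COLOR_RGB2HSV)
    bl=(hsv[...,0]>95)&(hsv[...,0]<125)&(hsv[...,1]>110)
    d=np.hypot(C[...,0]-584,C[...,1]-162)
    for nm,mm in(("pointer",bl&(d>128)&(d<175)&(Z<40)),("blue disc",bl&(d<125)&(Z>45))): print(nm,mm.sum(),C[mm].mean(0) if mm.any() else'')
    w=(abs(C[...,0]-470)<60)&(abs(C[...,1]+315)<90)&(Z>8)
    q=C[w];qm=q[:,:2].mean(0);_,_,V=np.linalg.svd(q[:,:2]-qm);print("pick",w.sum(),qm,V[0],q.min(0),q.max(0))
    t=(q[:,:2]-qm)@V[0]; print("ext",t.min(),t.max(), "tall",np.median(q[q[:,2]>22],0))
f=vision.grab_frame("wrist");print(f["position"],rot(f),f["fx"])
E
```

```text
[[ 0.94  0.33  0.  ]
 [ 0.33 -0.94 -0.  ]
 [-0.    0.   -1.  ]]
top disc [586.38 162.7 ] 129.8566131591797
peg [704.99 173.92  72.49] 15 [202.4  127.73]
peg [655.58  64.36  73.43] 16 [238.94 142.69]
peg [635.11 270.54  72.62] 15 [170.2 151.2]
peg [535.97  52.43  73.02] 16 [243.5 182. ]
peg [539.04 114.14  64.73] 1 [223. 182.]
peg [516.01 259.19  72.32] 16 [173.75 190.44]
peg [521.5  135.14  64.55] 1 [216. 188.]
peg [504.87 183.08  63.08] 1 [200. 194.]
peg [497.92 145.89  63.19] 2 [212.5 196. ]
peg [497.68 135.5   63.05] 1 [216. 196.]
peg [466.78 150.35  73.72] 16 [210.5 206. ]
pointer 22 [599.24  25.03  14.23]
blue disc 298 [595.05  77.68  53.71]
pick 361 [ 465.64 -314.53] [0.03 1.  ] [ 410.14 -399.66    8.  ] [ 527.85 -225.81   36.85]
ext -85.49351025443033 88.68423224377271 tall [ 463.86 -324.76   28.94]
scene disc [586.98 165.45] 131.74105834960938
peg [470.68 153.11  72.45] 21 [337.57 215.67]
peg [498.9  137.71  63.94] 1 [331. 225.]
peg [538.91  55.57  71.32] 24 [298.88 231.46]
peg [519.27 261.59  71.08] 25 [378.56 233.64]
peg [532.98  89.84  63.43] 1 [312. 233.]
peg [658.57  66.56  70.73] 27 [298.26 269.  ]
peg [638.79 273.27  71.13] 27 [384.07 271.44]
peg [708.54 175.12  71.44] 29 [342.17 291.03]
pointer 10 [600.48  28.    14.27]
blue disc 308 [594.89  79.75  53.75]
pick 331 [ 468.17 -314.91] [0.02 1.  ] [ 410.51 -396.54    8.03] [ 523.17 -225.13   33.41]
ext -82.949485764129 89.71103491487911 tall [ 467.88 -319.54   27.6 ]
[ 266.26 -543.22  373.59] [[ 0.33 -0.91 -0.26]
 [-0.94 -0.32 -0.09]
 [ 0.    0.28 -0.96]] 340.0871784798575
```

```bash
cat >> h.py <<'E'
def dp(*ws):
    s=manip.sense();M=R.from_rotvec(s["eef_rot"]).as_matrix();p=np.array(s["ee_pos"])
    print("t",round(s["clock"],2),"p",np.round(p,1),"yaw",round(np.degrees(np.arctan2(M[1,0],M[0,0])),2),"tilt",np.round(M[2],4),"F",np.round(s["contact_force"],1),"g",round(s["gripper_width"],3),round(s["gripper_force"],1))
    for w in ws: print(np.round(M.T@(np.array(w,float)-p)/1000,4).tolist())
E
python3 - <<'E'
from h import *
dp((430,-330,231),(454,190,231),(454,190,61))
E
```

```text
t 1.45 p [ 197.7 -566.5  231.3] yaw 19.24 tilt [-0.  0. -1.] F [ 0.2 -0.1 -0.1] g 0.999 0.0
[0.2972, -0.1468, 0.0003]
[0.4912, -0.6298, 0.0003]
[0.4912, -0.6298, 0.1703]
```

Request:
arm_command(
  dp=[
    [0.037,-0.018,0],
    [0.074,-0.037,0],
    [0.111,-0.055,0],
    [0.149,-0.074,0],
    [0.186,-0.092,0],
  ],
  twist=[0,0,0,0,0],
)

```text
clock: 1.87
ee_pos: [343.7, -417.1, 231.4]
eef_rot: [3.097, 0.524, 0.0]
contact_force: [1.0, -0.7, 0.2]
gripper_width: 1.001
gripper_force: 0.0
```

Request:
arm_command(
  dp=[
    [0.037,-0.018,0],
    [0.074,-0.037,0],
    [0.111,-0.055,0],
    [0.111,-0.055,0],
  ],
  twist=[0,0,0,0],
)

```text
clock: 2.2
ee_pos: [433.4, -325.0, 231.7]
eef_rot: [-3.095, -0.534, -0.003]
contact_force: [-0.6, -0.9, -0.2]
gripper_width: 0.998
gripper_force: 0.0
```

```bash
cat >> h.py <<'E'
def pick(f,lo=(400,-420),hi=(540,-200)):
    C=cloud(f)
    w=(C[...,0]>lo[0])&(C[...,0]<hi[0])&(C[...,1]>lo[1])&(C[...,1]<hi[1])&(C[...,2]>6.5)&(C[...,2]<45)&(f["depth"]>0)
    k,l,st,_=cv2.connectedComponentsWithStats(w.astype(np.uint8)); w=l==1+np.argmax(st[1:,4])
    q=C[w]; h=q[q[:,2]>24]; c,(a,b),ang=cv2.minAreaRect(h[:,:2].astype(np.float32))
    print("handle",np.round(c,1),round(a,1),round(b,1),round(ang,2),"top",np.median(h[:,2]))
    o=q[(q[:,2]<24)]; 
    for i in range(int(np.floor(q[:,1].min())),int(q[:,1].max())+1,10):
        s=q[(q[:,1]>=i)&(q[:,1]<i+10)]
        if len(s): print(i,len(s),"x",np.round([s[:,0].min(),s[:,0].max()],1),"z",np.round(np.percentile(s[:,2],[5,50,95]),1))
    return q
E
python3 - <<'E'
from h import *
f=vision.grab_frame("wrist");save(f,"w1");pick(f)
dp((454,190,150))
E
```

```text
handle [ 465.9 -320.9] 115.8 16.1 87.45 top 28.040833657606186
-380 116 x [456.1 471.7] z [22.8 27.8 29.1]
-370 163 x [456. 472.] z [19.3 28.  29.5]
-360 163 x [456.2 472.6] z [18.5 28.  29.6]
-350 166 x [457.1 473. ] z [18.4 28.  29.5]
-340 164 x [457.3 473.4] z [19.6 28.  29.7]
-330 171 x [457.8 473.8] z [19.  28.1 29.7]
-320 169 x [458.1 474.2] z [21.2 28.1 29.5]
-310 171 x [458.5 474.6] z [19.7 28.1 29.7]
-300 170 x [459.  475.2] z [18.8 27.9 29.4]
-290 171 x [459.3 475.4] z [17.3 27.8 29.3]
-280 119 x [459.5 476.1] z [19.2 22.8 25.8]
-270 62 x [465.1 471.3] z [19.7 21.6 23.1]
-260 58 x [465.7 471.7] z [19.6 21.4 23. ]
-250 62 x [466.3 472.1] z [19.9 21.4 22.9]
-240 47 x [465.9 475.1] z [ 6.7 14.7 22.5]
-230 61 x [463.9 475.9] z [6.6 6.9 7.9]
-220 30 x [464.6 476.3] z [6.6 7.  8.3]
t 2.25 p [ 431.7 -327.3  231.5] yaw 19.55 tilt [ 5.e-04  2.e-04 -1.e+00] F [-0.5 -0.5 -0.1] g 0.999 0.0
[0.194, -0.48, 0.0816]
```

View pics/w1.png

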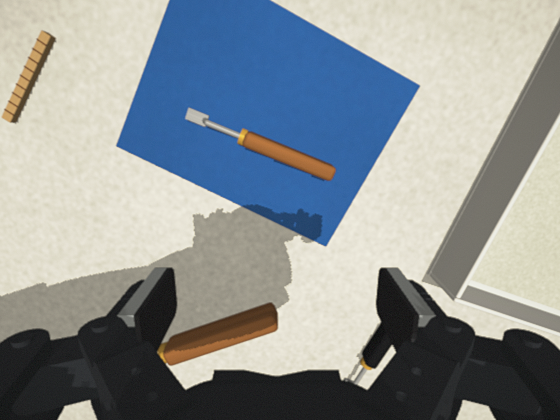

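The picture shows the brown pick on the mat, with its handle from (240,137) to (335,175) and its blade at (197,117). The larger brown one at (220,335) and the black one at (370,350) lie off the mat, so the choice holds.

Request:
arm_command(
  dp=[
    [0.015,-0.037,0.0],
    [0.03,-0.074,0.0],
    [0.045,-0.111,0.0],
    [0.06,-0.148,0.0],
    [0.075,-0.185,0.0],
  ],
  twist=[0,0,0,0,0],
  gripper=0.0,
)

```text
clock: 2.67
ee_pos: [438.8, -129.9, 231.3]
eef_rot: [3.097, 0.522, 0.0]
contact_force: [1.5, -0.0, 0.6]
gripper_width: 0.299
gripper_force: 0.0
```

Request:
arm_command(
  dp=[
    [0.015,-0.037,0.0],
    [0.03,-0.074,0.0],
    [0.045,-0.111,0.0],
    [0.06,-0.148,0.0],
    [0.075,-0.185,0.0],
  ],
  twist=[0,0,0,0,0],
)

```text
clock: 3.08
ee_pos: [449.1, 69.7, 231.5]
eef_rot: [3.097, 0.523, 0.001]
contact_force: [1.9, -0.1, -0.3]
gripper_width: -0.001
gripper_force: 0.0
```

Request:
arm_command(
  dp=[
    [0.014,-0.037,0.02],
    [0.028,-0.074,0.04],
    [0.044,-0.11,0.06],
    [0.044,-0.11,0.08],
    [0.044,-0.11,0.08],
  ],
  twist=[0,0,0,0,0],
)

```text
clock: 3.5
ee_pos: [452.2, 188.2, 146.8]
eef_rot: [-3.096, -0.529, 0.01]
contact_force: [-0.7, -0.9, -0.1]
gripper_width: -0.002
gripper_force: 0.0
```

```bash
python3 - <<'E'
from h import *
np.set_printoptions(precision=1,suppress=True)
f=vision.grab_frame("wrist");save(f,"w2");C=cloud(f);Z=C[...,2]
hb=(Z>66)&(Z<80)&(np.hypot(C[...,0]-587,C[...,1]-163)<140)&(f["depth"]>0)
k,l,st,ce=cv2.connectedComponentsWithStats(hb.astype(np.uint8))
for i in range(1,k):
    if st[i,4]>15: print("peg",C[l==i].mean(0),Z[l==i].max(),st[i,4],ce[i])
a=185.5
import math
for C0 in [(587,163.5)]:
  t=[]
  for d in(0,10,20,30,40,45):
    th=math.radians(185.5+d); s=manip.sense();M=R.from_rotvec(s["eef_rot"]).as_matrix();y=M[:2,1]
    p=np.array(C0)+120*np.array([math.cos(th),math.sin(th)])-21*y; t.append((*p,61))
dp((454,190,61),*t)
E
```

```text
peg [518.5 260.5  72.9] 75.5854190781578 351 [197.7  85.9]
peg [537.9  56.4  72.1] 75.35253870869806 377 [514.  167.9]
peg [469.5 153.1  72.5] 75.39460108973165 268 [333.4 216.5]
t 3.55 p [453.  187.  149.1] yaw 19.33 tilt [-0. -0. -1.] F [-0.5 -0.3  0.4] g -0.004 0.0
[0.0024, -0.0025, 0.0881]
[0.0026, 0.0169, 0.0881]
[-0.0006, 0.0375, 0.0881]
[-0.0002, 0.0584, 0.0881]
[0.0038, 0.079, 0.0881]
[0.0114, 0.0985, 0.0881]
[0.0164, 0.1076, 0.088]
```

View pics/w2.png

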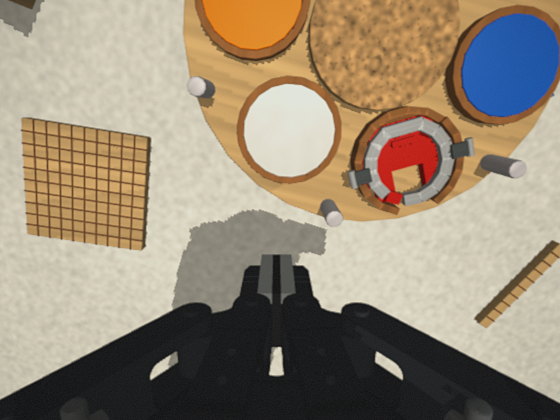

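The closed fingers are at (275,265) and the target peg is at (333,216), between the white disc and the red pocket. I lower the fingers and push.

Request:
arm_command(
  dp=[
    [0.003,-0.002,0.035],
    [0.003,-0.002,0.07],
    [0.003,-0.002,0.088],
    [0.003,-0.002,0.088],
    [0.003,0.012,0.088],
  ],
  twist=[0,0,0,0,0],
)

```text
clock: 3.97
ee_pos: [461.0, 176.3, 64.2]
eef_rot: [-3.097, -0.524, 0.001]
contact_force: [0.0, 0.8, -0.4]
gripper_width: 0.002
gripper_force: 0.0
```

Request:
arm_command(
  dp=[
    [-0.002,0.008,0.0],
    [-0.003,0.015,0.0],
    [-0.004,0.022,0.0],
    [-0.003,0.029,0.0],
    [-0.003,0.036,0.0],
  ],
  twist=[0,0,0,0,0],
)

```text
clock: 4.38
ee_pos: [471.0, 141.1, 64.2]
eef_rot: [-3.097, -0.525, -0.002]
contact_force: [-2.3, 1.8, 4.3]
gripper_width: 0.005
gripper_force: 2.2
```

```bash
cat >> h.py <<'E'
def pegs(name="top"):
    f=vision.grab_frame(name);C=cloud(f);Z=C[...,2]
    hb=(Z>66)&(Z<80)&(abs(np.hypot(C[...,0]-587,C[...,1]-163)-120)<12)&(f["depth"]>0)
    k,l,st,ce=cv2.connectedComponentsWithStats(hb.astype(np.uint8))
    for i in range(1,k):
        if st[i,4]>7:
            c=C[l==i].mean(0); print("peg",np.round(c,1),st[i,4],np.round(np.degrees(np.arctan2(c[1]-163.5,c[0]-587)),1))
    return f
E
python3 - <<'E'
from h import *
pegs("scene");dp()
E
```

```text
peg [477.4 126.7  73.3] 26 -161.4
peg [476.3 151.3  75.4] 8 -173.7
peg [496.5 241.7  72.7] 19 139.2
peg [567.2  46.1  71.9] 22 -99.6
peg [610.3 281.9  72.7] 24 78.8
peg [680.9  87.3  72.3] 25 -39.1
peg [701.1 204.6  72.2] 26 19.8
t 4.43 p [471.5 140.1  64. ] yaw 19.2 tilt [ 0.0012  0.0011 -1.    ] F [ 0.1 -1.4  0.3] g -0.001 0.2
```

```bash
python3 - <<'E'
from h import *
M=R.from_rotvec(manip.sense()["eef_rot"]).as_matrix()[:2,:2]
q=lambda d:120*np.array([np.cos(np.radians(185.5+d)),np.sin(np.radians(185.5+d))])
for d in(17.5,21,24.5,28,31.5,34.5,37.5,40.5,43.5): print(d,np.round(M.T@(q(d)-q(14.2)),1))
E
```

```text
17.5 [0.3 6.9]
21 [ 1.  14.2]
24.5 [ 2.1 21.4]
28 [ 3.7 28.6]
31.5 [ 5.7 35.6]
34.5 [ 7.8 41.6]
37.5 [10.2 47.4]
40.5 [12.9 53.1]
43.5 [15.9 58.6]
```

Request:
arm_command(
  dp=[
    [0.0,0.007,0.0],
    [0.001,0.014,0.0],
    [0.002,0.021,0.0],
    [0.004,0.028,0.0],
    [0.006,0.035,0.0],
  ],
  twist=[0,0,0,0,0],
)

```text
clock: 4.85
ee_pos: [487.9, 109.9, 63.1]
eef_rot: [3.097, 0.525, -0.0]
contact_force: [0.9, 0.8, -0.5]
gripper_width: 0.0
gripper_force: 0.4
```

Request:
arm_command(
  dp=[
    [0.002,0.005,0.0],
    [0.004,0.01,0.0],
    [0.006,0.015,0.0],
    [0.007,0.018,0.0],
    [0.007,0.018,0.0],
  ],
  twist=[0,0,0,0,0],
)

```text
clock: 5.27
ee_pos: [500.4, 95.4, 63.2]
eef_rot: [3.097, 0.524, -0.0]
contact_force: [-0.3, 0.5, 0.3]
gripper_width: 0.005
gripper_force: 0.0
```

```bash
python3 - <<'E'
from h import *
pegs("scene");dp()
E
```

```text
peg [468.5 158.   72.6] 18 -177.4
peg [535.4  57.7  72.4] 22 -116.0
peg [522.8 264.6  72.2] 21 122.4
peg [654.7  64.2  73. ] 19 -55.7
peg [643.4 270.6  72.5] 25 62.2
peg [708.  170.3  72.2] 25 3.2
t 5.32 p [500.1  95.7  63.1] yaw 19.22 tilt [-3.e-04  0.e+00 -1.e+00] F [-0.4 -0.1  0.4] g 0.003 0.0
```

Request:
arm_command(
  dp=[
    [-0.003,-0.008,0.0],
    [-0.003,-0.008,-0.04],
    [-0.003,-0.008,-0.08],
    [-0.01,0.01,-0.12],
    [-0.03,0.03,-0.16],
  ],
  twist=[0,0,0,0,0],
)

```text
clock: 5.73
ee_pos: [483.9, 64.0, 217.2]
eef_rot: [3.097, 0.529, 0.002]
contact_force: [0.2, 0.0, 1.2]
gripper_width: -0.002
gripper_force: 0.0
```

```bash
python3 - <<'E'
from h import *
pegs("scene");f=pegs("wrist");save(f,"w3");dp((433,-325,231))
C=cloud(f);Z=C[...,2]
for t in("ring","pocket"):
  for o in vision.outline_of(f,t)[:2]:
    m=o["pixels"]&(f["depth"]>0);print(t,o["conf"],np.array(o["uv"]),m.sum(),np.round(C[m].mean(0),1))
E
```

```text
peg [469.4 151.3  71.9] 23 -174.1
peg [541.1  55.2  72.4] 20 -113.0
peg [519.2 261.2  73.3] 20 124.8
peg [659.6  67.9  72.3] 22 -52.8
peg [637.2 273.6  72.7] 24 65.5
peg [707.8 176.7  72.8] 26 6.2
peg [517.8 258.7  72.2] 239 126.0
peg [539.9  54.2  73.1] 152 -113.3
peg [470.  149.9  72.4] 163 -173.4
t 5.83 p [485.4  61.6 221.4] yaw 19.19 tilt [ 0.0072  0.0045 -1.    ] F [-0.3  0.3 -0.4] g -0.001 0.0
[-0.1765, 0.348, -0.0093]
ring 0.73 [285.7  42.6] 2007 [600.1  81.1  55. ]
pocket 0.92 [200.   78.3] 43112 [555.  154.4  48.7]
```

View pics/w3.png

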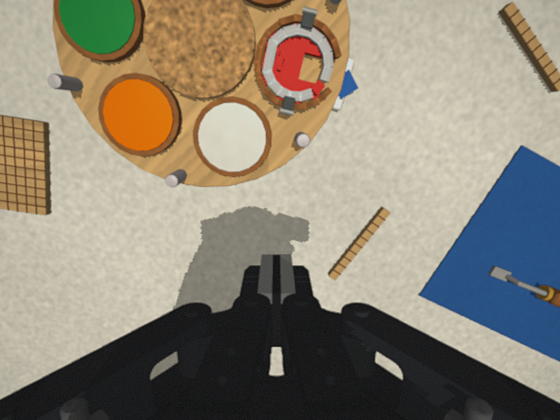

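The carousel is on its click: the red pocket at (297,60) stands at the blue pointer (345,85) and the ring is seated. Next is the pick.

Request:
arm_command(
  dp=[
    [-0.016,0.035,0.0],
    [-0.032,0.07,0.0],
    [-0.048,0.105,0.0],
    [-0.064,0.14,0.0],
    [-0.08,0.175,0.0],
  ],
  twist=[-0.12,-0.24,-0.36,-0.48,-0.597],
  gripper=0.085,
)

```text
clock: 6.35
ee_pos: [466.6, -115.6, 213.2]
eef_rot: [-2.838, -1.343, 0.002]
contact_force: [-0.1, 0.4, 0.4]
gripper_width: 0.709
gripper_force: 0.0
```

```bash
python3 - <<'E'
from h import *
dp((467,-302,150))
E
```

```text
t 6.35 p [ 466.6 -115.6  213.2] yaw 50.64 tilt [-3.0e-04 -2.5e-03 -1.0e+00] F [-0.1  0.4  0.4] g 0.709 0.0
[-0.1439, 0.1187, 0.063]
```

Request:
arm_command(
  dp=[
    [-0.028,0.023,0.012],
    [-0.056,0.046,0.024],
    [-0.084,0.069,0.036],
    [-0.112,0.095,0.05],
    [-0.139,0.12,0.063],
  ],
  twist=[-0.12,-0.24,-0.36,-0.48,-0.597],
)

```text
clock: 6.77
ee_pos: [470.4, -299.3, 149.4]
eef_rot: [-2.317, -2.117, -0.0]
contact_force: [0.2, 0.5, 0.4]
gripper_width: 0.997
gripper_force: 0.0
```

Request:
arm_command(
  dp=[
    [0,0,0],
    [0,0,0],
  ],
  twist=[0,0],
)

```text
clock: 6.93
ee_pos: [469.8, -298.5, 148.8]
eef_rot: [-2.324, -2.105, 0.0]
contact_force: [-0.1, 0.4, -0.2]
gripper_width: 0.997
gripper_force: 0.0
```

```bash
python3 - <<'E'
from h import *
f=vision.grab_frame("wrist");q=pick(f)
dp((467,-302,150),(467,-302,8));C=cloud(f)
E
```

```text
handle [ 465.4 -325.3] 104.0 16.0 87.55 top 28.147588177051205
-378 152 x [455.6 471.5] z [25.6 28.1 29.2]
-368 199 x [455.8 471.7] z [25.7 28.2 29.3]
-358 201 x [456.2 472.4] z [25.6 28.2 29.3]
-348 205 x [456.8 472.5] z [25.5 28.3 29.5]
-338 218 x [457.2 473.2] z [25.1 28.2 29.3]
-328 215 x [457.6 473.5] z [25.9 28.2 29.4]
-318 230 x [457.7 473.9] z [25.3 28.2 29.7]
-308 240 x [458.3 474.5] z [25.2 28.1 29.4]
-298 241 x [458.8 474.7] z [25.7 28.2 29.5]
-288 270 x [459.4 475.7] z [21.4 27.7 29.5]
-278 203 x [459.5 476. ] z [15.6 22.1 24.8]
-268 94 x [465.  471.3] z [20.  21.6 23. ]
-258 97 x [465.5 471.5] z [19.8 21.6 22.8]
-248 101 x [466.1 471.8] z [19.8 21.4 22.7]
-238 128 x [463.7 475.4] z [ 6.6  9.6 21.3]
-228 113 x [463.8 476. ] z [6.6 7.1 7.9]
-218 40 x [464.2 475.5] z [6.6 7.1 7.8]
t 6.98 p [ 470.4 -297.7  150. ] yaw 84.36 tilt [ 0.0027 -0.0028 -1.    ] F [ 0.6 -0.1 -0.3] g 0.996 0.0
[-0.0046, -0.0029, 0.0]
[-0.005, -0.0025, 0.142]
```

Request:
arm_command(
  dp=[
    [-0.005,-0.003,0.035],
    [-0.005,-0.003,0.07],
    [-0.005,-0.003,0.105],
    [-0.005,-0.003,0.125],
    [-0.005,-0.003,0.125],
  ],
  twist=[-0.03,-0.055,-0.055,-0.055,-0.055],
)

```text
clock: 7.4
ee_pos: [465.5, -299.2, 22.2]
eef_rot: [-2.261, -2.17, -0.0]
contact_force: [-0.4, 0.8, -0.5]
gripper_width: 0.998
gripper_force: 0.0
```

```bash
python3 - <<'E'
from h import *
dp((467,-302,8))
E
```

```text
t 7.4 p [ 465.5 -299.2   22.2] yaw 87.65 tilt [ 0.0055 -0.0054 -1.    ] F [-0.4  0.8 -0.5] g 0.998 0.0
[-0.0028, 0.0017, 0.0142]
```

Request:
arm_command(
  dp=[
    [-0.003,0.001,0.007],
    [-0.003,0.001,0.013],
    [-0.003,0.001,0.013],
  ],
  twist=[0,0,0],
)

```text
clock: 7.65
ee_pos: [469.1, -306.9, 14.8]
eef_rot: [2.266, 2.174, -0.0]
contact_force: [-0.3, 1.0, 0.1]
gripper_width: 0.993
gripper_force: 0.0
```

Request:
arm_command(
  dp=[
    [0,0,0],
    [0,0,0],
    [0,0,0],
    [0,0,0],
    [0,0,0],
  ],
  twist=[0,0,0,0,0],
  gripper=0.0,
  squeeze=100,
)

```text
clock: 8.07
ee_pos: [468.6, -307.0, 14.5]
eef_rot: [2.267, 2.174, -0.0]
contact_force: [-0.3, 0.5, -0.7]
gripper_width: 0.294
gripper_force: 0.0
```

```bash
python3 - <<'E'
from h import *
dp()
E
```

```text
t 8.07 p [ 468.6 -307.    14.5] yaw 87.6 tilt [-5.e-04  4.e-04 -1.e+00] F [-0.3  0.5 -0.7] g 0.294 0.0
```

Request:
arm_command(
  dp=[
    [-0.0,0,0.003],
    [-0.0,0,0.006],
  ],
  twist=[0,0],
  gripper=0.03,
)

```text
clock: 8.23
ee_pos: [468.5, -307.0, 8.1]
eef_rot: [2.267, 2.174, -0.0]
contact_force: [0.1, 0.0, -0.1]
gripper_width: 0.353
gripper_force: 0.0
```

Request:
arm_command(
  dp=[
    [0,0,0],
    [0,0,0],
    [0,0,0],
    [0,0,0],
    [0,0,0],
  ],
  twist=[0,0,0,0,0],
  gripper=0.0,
  squeeze=100,
)

```text
clock: 8.65
ee_pos: [468.3, -306.7, 8.0]
eef_rot: [-2.267, -2.175, 0.0]
contact_force: [0.5, -0.3, -0.6]
gripper_width: 0.162
gripper_force: 97.6
```

```bash
python3 - <<'E'
from h import *
dp()
E
```

```text
t 8.65 p [ 468.3 -306.7    8. ] yaw 87.61 tilt [ 1.e-04 -1.e-04 -1.e+00] F [ 0.5 -0.3 -0.6] g 0.162 97.6
```

Request:
arm_command(
  dp=[
    [0,0,-0.03],
    [0,0,-0.07],
    [0.02,0,-0.11],
    [0.04,0.015,-0.14],
    [0.075,0.03,-0.15],
  ],
  twist=[0,0,0,0,-0.05],
)

```text
clock: 9.07
ee_pos: [503.3, -235.7, 164.1]
eef_rot: [2.211, 2.22, 0.0]
contact_force: [1.8, -0.0, -0.6]
gripper_width: 0.166
gripper_force: 98.1
```

```bash
python3 - <<'E'
from h import *
dp((611,-65,152))
E
```

```text
t 9.07 p [ 503.3 -235.7  164.1] yaw 90.25 tilt [-0.0057  0.006  -1.    ] F [ 1.8 -0.  -0.6] g 0.166 98.1
[0.1703, 0.1084, 0.0118]
```

Request:
arm_command(
  dp=[
    [0.033,0.022,0.003],
    [0.066,0.044,0.006],
    [0.099,0.066,0.009],
    [0.132,0.088,0.012],
    [0.167,0.107,0.012],
  ],
  twist=[-0.025,-0.05,-0.075,-0.093,-0.093],
)

```text
clock: 9.48
ee_pos: [607.9, -63.4, 145.4]
eef_rot: [-2.105, -2.332, 0.0]
contact_force: [1.0, -1.3, -1.0]
gripper_width: 0.157
gripper_force: 98.1
```

Request:
arm_command(
  dp=[
    [0,0,0],
    [0,0,0],
  ],
  twist=[0,0],
)

```text
clock: 9.65
ee_pos: [607.6, -63.1, 145.7]
eef_rot: [-2.102, -2.334, 0.001]
contact_force: [-0.2, -0.1, -1.4]
gripper_width: 0.161
gripper_force: 98.2
```

```bash
python3 - <<'E'
from h import *
f=vision.grab_frame("wrist");save(f,"w4")
C=cloud(f);Z=C[...,2];s=manip.sense();M=R.from_rotvec(s["eef_rot"]).as_matrix();p=np.array(s["ee_pos"])
L=(C-p)@M   # tool frame
m=(f["depth"]>0)&(L[...,0]>15)&(L[...,0]<115)&(abs(L[...,1])<20)&(L[...,2]>-40)&(L[...,2]<15)
for i in range(15,115,6):
    k=m&(L[...,0]>=i)&(L[...,0]<i+6)
    if k.sum()>3: q=L[k]; print(i,k.sum(),"y",np.round([q[:,1].min(),q[:,1].max()],1),"z",np.round(np.percentile(q[:,2],[5,50,95]),1))
for t in("ring",):
  for o in vision.outline_of(f,t)[:1]:
    k=o["pixels"]&(f["depth"]>0);q=C[k];q=q[abs(q[:,2]-56)<3];print(o["conf"],o["uv"],len(q),cv2.minEnclosingCircle(q[:,:2].astype(np.float32)),np.median(q[:,2]))
dp()
E
```

```text
15 567 y [-6.1  9.5] z [-21.6 -20.5 -18.2]
21 628 y [-6.3  9.6] z [-21.6 -20.3 -17.3]
27 711 y [-6.8 10.2] z [-20.  -16.5 -11.6]
33 532 y [-6.8 10.1] z [-16.8 -13.3  -4.2]
39 228 y [-1.3  4.6] z [-15.  -13.9 -12. ]
45 247 y [-1.3  4.6] z [-15.  -13.7 -11.7]
51 251 y [-1.2  4.6] z [-15.1 -13.7 -12.1]
57 266 y [-1.2  4.5] z [-15.  -13.7 -12.2]
63 258 y [-1.2  4.4] z [-15.1 -13.8 -11.9]
69 381 y [-4.2  7.5] z [-14.3  -7.6   2. ]
75 476 y [-4.2  7.5] z [-2.   1.1  2.2]
81 488 y [-4.1  7.8] z [0.  1.2 2.2]
87 515 y [-4.1  7.7] z [0.1 1.2 2.3]
93 74 y [-4.   7.6] z [0.2 1.3 2.4]
0.82 [297.7, 21.9] 1273 ((598.144775390625, 70.75149536132812), 28.39647674560547) 55.604409248138836
t 9.75 p [606.9 -65.5 145.9] yaw 95.82 tilt [-2.e-04 -5.e-04 -1.e+00] F [ 0.4  0.3 -0.5] g 0.165 98.2
```

View pics/w4.png

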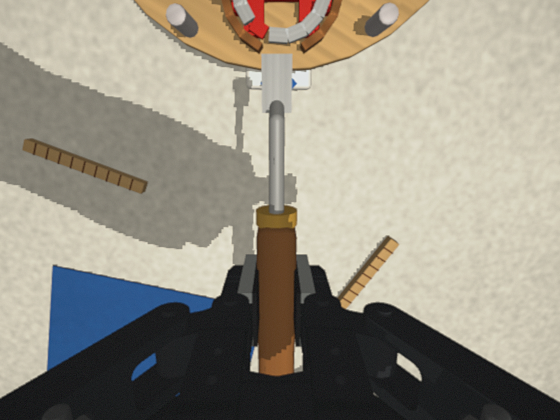

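The pick is straight in the grip: blade at (277,80), shank along column 277, slot ahead at (281,45) between the pegs at (178,15) and (385,15). I measure the slot and ring in tool axes.

```bash
cat >> h.py <<'E'
def tl(f,c):
    s=manip.sense();M=R.from_rotvec(s["eef_rot"]).as_matrix();return (np.asarray(c)-np.array(s["ee_pos"]))@M
E
python3 - <<'E'
from h import *
f=vision.grab_frame("wrist");C=cloud(f);Z=C[...,2];L=tl(f,C);ok=f["depth"]>0
hb=ok&(Z>68)&(Z<80)&(abs(L[...,1])>40)&(L[...,0]>60)
k,l,st,ce=cv2.connectedComponentsWithStats(hb.astype(np.uint8))
for i in range(1,k):
    if st[i,4]>20: print("peg",np.round(L[l==i].mean(0),1),st[i,4],np.round(C[l==i].mean(0),1))
# disc face in slot: z~40, bounded by walls z>50, by x strips
for x in range(95,175,4):
    r=ok&(L[...,0]>=x)&(L[...,0]<x+4)&(abs(L[...,1])<60)
    lo=L[r&(abs(Z-40)<3)][:,1]; hi=r&(Z>52.5)&(Z<62)
    y=np.sort(lo[abs(lo)<20]); h=np.sort(L[hi][:,1])
    if r.sum(): print(x,"face",np.round([y.min(),y.max()],1) if len(y) else "","hi",np.round([h.min(),h.max()],1) if len(h) else "", np.round([h[h<2].max() if (h<2).any() else 0,h[h>2].min() if (h>2).any() else 0],1))
E
```

```text
peg [125.7 -54.   73.1] 418 [540.4  53.6  72.9]
peg [126.2  64.4  73.1] 411 [658.1  66.   72.9]
95 face  hi  [0 0]
99 face [-13.   19.6] hi  [0 0]
103 face [-19.8  19.5] hi  [0 0]
107 face [-19.6  20. ] hi  [0 0]
111 face [-20.   19.9] hi [-14.9  24.8] [-6.9 17.9]
115 face [-20.   18.4] hi [-21.1  30.8] [1.9 2.5]
119 face [-11.2  19.8] hi [-56.9  33.5] [1.8 2.4]
123 face [-4.7 -2.7] hi [-50.1  60. ] [1.8 2.5]
127 face [-19.7  16.3] hi [-49.4  60. ] [-7.4 17.8]
131 face [-5.3 16.3] hi [-29.7  40.5] [-12.1  21.9]
135 face [-5.8 16.2] hi [-30.2  40.5] [-14.5  24.7]
139 face [-5.8 16.1] hi  [0 0]
```

Request:
arm_command(
  dp=[
    [-0.004,0.0035,0.02],
    [-0.004,0.0035,0.05],
    [-0.004,0.0035,0.08],
    [-0.004,0.0035,0.094],
    [-0.004,0.0035,0.094],
  ],
  twist=[0,0,0,0,0],
)

```text
clock: 10.22
ee_pos: [608.1, -69.2, 48.2]
eef_rot: [-2.104, -2.325, 0.004]
contact_force: [-0.4, 0.1, -1.8]
gripper_width: 0.163
gripper_force: 98.2
```

Request:
arm_command(
  dp=[
    [0,0,0],
  ],
  twist=[0],
)

```text
clock: 10.3
ee_pos: [610.5, -69.5, 52.3]
eef_rot: [-2.107, -2.329, 0.001]
contact_force: [1.6, -0.3, 0.2]
gripper_width: 0.164
gripper_force: 98.2
```

```bash
cat > m.py <<'E'
from h import *
f=vision.grab_frame("wrist");C=cloud(f);Z=C[...,2];L=tl(f,C);ok=f["depth"]>0
b=ok&(L[...,0]>78)&(L[...,0]<92)&(abs(L[...,1])<15)&(abs(L[...,2])<6)
print("blade y",np.round([L[b][:,1].min(),L[b][:,1].max()],1),"topz",np.round(np.median(Z[b]),1))
for nm,a,c in(("face",36,44),):
  for x in (110,114,118,122,126,130,134,138,142,146,150):
    r=ok&(L[...,0]>=x)&(L[...,0]<x+4)&(abs(L[...,1])<30)
    y=L[r&(Z>a)&(Z<c)][:,1]; h=L[r&(Z>52.5)&(Z<62)][:,1]
    print(x,"face",np.round([y.min(),y.max(),np.median(Z[r&(Z>a)&(Z<c)])],1) if len(y) else "","hi",len(h),np.round([h[h<4].max() if (h<4).any() else 0,h[h>4].min() if (h>4).any() else 0],1))
hb=ok&(Z>68)&(Z<80)&(abs(L[...,1])>40)&(abs(L[...,1])<75)&(L[...,0]>100)
k,l,st,ce=cv2.connectedComponentsWithStats(hb.astype(np.uint8))
for i in range(1,k):
    if st[i,4]>20: print("peg",np.round(L[l==i].mean(0),1),st[i,4])
save(f,"m"+str(int(f["shot"])))
dp()
E
python3 m.py
```

```text
blade y [-5.6  6.4] topz 51.2
110 face [-29.9  30.   39.6] hi 0 [0 0]
114 face [-30.   29.7  39.3] hi 0 [0 0]
118 face  hi 0 [0 0]
122 face  hi 0 [0 0]
126 face  hi 0 [0 0]
130 face  hi 0 [0 0]
134 face  hi 0 [0 0]
138 face  hi 0 [0 0]
142 face  hi 0 [0 0]
146 face  hi 0 [0 0]
150 face  hi 0 [0 0]
t 10.35 p [611.6 -69.7  53.7] yaw 95.76 tilt [-8.0e-04  1.4e-03 -1.0e+00] F [0.1 0.  0.1] g 0.161 98.2
```

```bash
cat > b.py <<'E'
from h import *
f=vision.grab_frame("wrist");C=cloud(f);L=tl(f,C);ok=f["depth"]>0
b=ok&(L[...,0]>80)&(L[...,0]<92)&(abs(L[...,1])<15)&(abs(L[...,2])<6)
q=C[b]; mid=np.array([599.25,59.8]); u=np.array([np.sin(np.radians(5.9)),-np.cos(np.radians(5.9))]); n=np.array([u[1],-u[0]])*-1
lat=(q[:,:2]-mid)@n
t=ok&(L[...,0]>80)&(abs(L[...,1])<8)&(abs(L[...,2])<6)
tip=((C[t][:,:2]-mid)@u).min()+103.9
print("lat(+x side)",np.round((lat.min()+lat.max())/2,1),"tip r",np.round(tip,1),"blade top",np.round(np.median(q[:,2]),1))
dp()
E
python3 b.py; python3 b.py
```

```text
lat(+x side) 0.6 tip r 141.4 blade top 52.6
t 10.4 p [612.2 -69.7  54.4] yaw 95.77 tilt [-0.0014  0.0026 -1.    ] F [-0.2  0.2 -0.2] g 0.163 98.2
lat(+x side) 1.2 tip r 141.5 blade top 53.2
t 10.45 p [612.4 -69.6  54.5] yaw 95.78 tilt [-0.0015  0.003  -1.    ] F [ 0.7 -0.8 -0.5] g 0.169 98.2
```

Request:
arm_command(
  dp=[
    [0,-0.0,0.003],
    [0,0,0.006],
    [0,0,0.006],
    [0,0,0.006],
  ],
  twist=[0,0,0,0],
)

```text
clock: 10.78
ee_pos: [610.9, -68.8, 46.0]
eef_rot: [-2.106, -2.331, 0.0]
contact_force: [0.8, -0.1, -0.8]
gripper_width: 0.163
gripper_force: 98.2
```

```bash
python3 b.py; python3 b.py
```

```text
lat(+x side) -0.0 tip r 120.9 blade top 45.0
t 10.83 p [611.  -68.8  46.1] yaw 95.81 tilt [-1.e-04 -1.e-04 -1.e+00] F [ 0.7 -0.1 -1.1] g 0.166 98.2
lat(+x side) 0.0 tip r 120.9 blade top 45.0
t 10.88 p [611.  -68.8  46.2] yaw 95.81 tilt [-1.e-04  0.e+00 -1.e+00] F [-0.6 -0.4 -1.6] g 0.163 98.2
```

Request:
arm_command(
  dp=[
    [0.0,0,-0.002],
    [0.008,0,-0.002],
    [0.018,0,-0.002],
    [0.028,0,-0.002],
    [0.036,0,-0.002],
  ],
  twist=[0,0,0,0,0],
)

```text
clock: 11.3
ee_pos: [607.1, -31.4, 48.0]
eef_rot: [-2.105, -2.332, 0.0]
contact_force: [-0.2, 0.9, -0.4]
gripper_width: 0.163
gripper_force: 98.2
```

Request:
arm_command(
  dp=[
    [0,0,0],
    [0,0,0],
  ],
  twist=[0,0],
)

```text
clock: 11.47
ee_pos: [607.3, -32.2, 48.0]
eef_rot: [2.104, 2.332, -0.0]
contact_force: [1.0, -0.5, -1.6]
gripper_width: 0.162
gripper_force: 98.2
```

```bash
cat >> h.py <<'E'
def rz():
    s=manip.sense();p=np.array(s["ee_pos"]);u=np.array([np.sin(np.radians(5.8)),-np.cos(np.radians(5.8))])
    d=p[:2]-[599.25,59.8]; r=d@u+103.9
    print("t",round(s["clock"],2),"TCP r",round(r,1),"lat",round(d@[-u[1],u[0]],1),"e_d",round(r-77.5-57,1),"zb",round(p[2]-51.2,1),"F",np.round(s["contact_force"],1),"M",np.round(s["moment"],2))
E
python3 - <<'E'
from h import *
f=vision.grab_frame("wrist");save(f,"w5");g=vision.grab_frame("scene");rz()
a=cv2.resize(f["frame"][0:210,140:420],(560,420),interpolation=2);b=cv2.resize(g["frame"][190:290,230:363],(560,420),interpolation=2)
cv2.imwrite("pics/c5.png",cv2.resize(np.hstack([a,b])[:,:,::-1],(800,300)))
E
```

```text
t 11.57 TCP r 197.1 lat -1.3 e_d 62.6 zb -3.1 F [-0.6  0.2 -0.6] M [-0.    0.06  0.  ]
```

View pics/c5.png

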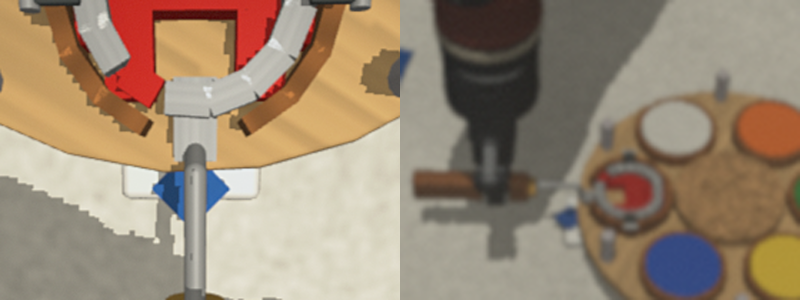

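The blade is under the ring end at (195,100) in the left crop, and the drop is at (195,150) with a visible gap still to close. The right crop confirms that the ring is seated.

```bash
cat > g.py <<'E'
from h import *
f=vision.grab_frame("wrist");C=cloud(f);L=tl(f,C);ok=f["depth"]>0
k=ok&(abs(L[...,1]-1)<2)&(L[...,0]>55)&(L[...,0]<135)
for x in range(64,128,2):
    q=C[k&(L[...,0]>=x)&(L[...,0]<x+2)][:,2]
    if len(q): print(x,np.round(np.percentile(q,[10,50,90]),1),end="; ")
print();rz()
E
python3 g.py
```

```text
64 [61.4 62.6 63.2]; 66 [61.3 62.4 63.2]; 68 [60.8 61.8 62.8]; 70 [57.4 59.5 61.4]; 72 [52.6 54.3 56.3]; 74 [47.8 49.9 52. ]; 76 [46.1 47.  47.9]; 78 [46.3 47.1 47.7]; 80 [46.2 47.2 47.7]; 82 [46.7 50.4 56.1]; 84 [54.8 55.6 56.4]; 86 [54.7 55.7 56.5]; 88 [54.8 55.7 56.5]; 90 [54.7 55.5 56.3]; 92 [40.3 46.4 47.2]; 94 [38.6 39.7 40.5]; 96 [39.  39.8 40.6]; 98 [38.7 39.6 40.4]; 100 [38.5 39.8 40.6]; 102 [38.8 39.6 40.3]; 104 [38.8 39.8 40.5]; 106 [39.  39.6 40.6]; 108 [39.3 44.2 49.8]; 110 [48.4 49.3 49.9]; 
t 11.62 TCP r 197.3 lat -1.2 e_d 62.8 zb -3.1 F [ 0.1 -0.  -1. ] M [ 0.04 -0.    0.03]
```

Request:
arm_command(
  dp=[
    [0.003,0,0],
    [0.0055,0,0],
    [0.0055,0,-0.003],
    [0.006,0,-0.006],
    [0.0065,0,-0.009],
  ],
  twist=[0,0,0,0,0],
)

```text
clock: 12.03
ee_pos: [606.5, -26.8, 57.1]
eef_rot: [2.106, 2.331, -0.001]
contact_force: [-0.4, -2.0, -4.1]
gripper_width: 0.166
gripper_force: 97.9
```

```bash
python3 g.py
```

```text
64 [70.  70.8 71.7]; 66 [70.  70.9 71.8]; 68 [69.7 70.5 71.6]; 70 [64.8 67.1 69.5]; 72 [60.  62.1 64.3]; 74 [55.3 56.9 59.1]; 76 [55.3 57.9 62. ]; 78 [61.4 62.2 62.9]; 80 [60.7 61.8 62.8]; 82 [60.8 61.7 62.4]; 84 [60.6 61.5 62.4]; 86 [54.8 55.6 56.3]; 88 [55.1 55.7 56.5]; 90 [54.6 55.4 56.3]; 92 [54.8 55.6 56.2]; 94 [39.  39.8 40.2]; 96 [38.8 39.7 40.6]; 98 [38.8 39.5 40.4]; 100 [38.9 39.7 40.7]; 102 [39.6 46.6 50.2]; 104 [48.8 49.7 50.4]; 106 [48.7 49.7 50.6]; 108 [48.8 49.6 50.7]; 110 [49.  49.8 50.5]; 112 [47.9 49.6 50.2]; 
t 12.08 TCP r 190.8 lat -1.2 e_d 56.3 zb 6.6 F [-0.4  0.  -2.8] M [-0.23  0.01  0.01]
```

Request:
arm_command(
  dp=[
    [0.0005,0,-0.004],
    [0.0015,0,-0.008],
    [0.003,0,-0.0115],
    [0.0045,0,-0.015],
    [0.007,0,-0.0185],
  ],
  twist=[0,0,0,0,0],
)

```text
clock: 12.5
ee_pos: [606.3, -19.4, 76.4]
eef_rot: [2.106, 2.331, 0.001]
contact_force: [-0.1, -0.1, -1.2]
gripper_width: 0.161
gripper_force: 98.1
```

```bash
python3 g.py
```

```text
64 [89.7 90.5 91.1]; 66 [89.6 90.5 91.4]; 68 [88.8 89.7 90.5]; 70 [83.9 85.8 88.5]; 72 [78.7 80.7 82.9]; 74 [74.8 75.8 78.4]; 76 [74.7 80.4 82.2]; 78 [82.6 83.9 85.1]; 80 [83.  83.7 84.3]; 82 [81.9 82.7 84. ]; 84 [80.8 81.5 82.4]; 86 [74.6 75.6 80.7]; 88 [74.2 75.  75.9]; 90 [74.4 75.3 76.1]; 92 [74.3 74.4 74.4]; 94 [50.7 50.7 50.7]; 96 [48.6 49.6 50.6]; 98 [48.8 49.8 50.6]; 100 [48.4 49.6 50.6]; 102 [49.1 49.8 50.5]; 104 [48.8 49.6 50.4]; 106 [48.6 49.7 50.5]; 108 [48.8 50.  50.7]; 110 [49.1 50.3 52.5]; 112 [51.1 52.3 52.9]; 114 [51.1 52.1 53. ]; 116 [48.9 49.6 50.5]; 
t 12.55 TCP r 183.0 lat -0.6 e_d 48.5 zb 25.9 F [ 0.4 -0.  -0.1] M [ 0.07 -0.02 -0.05]
```

Request:
arm_command(
  dp=[
    [0.003,0,-0.005],
    [0.0075,0,-0.0095],
    [0.012,0,-0.013],
    [0.016,0,-0.016],
    [0.0205,0,-0.018],
  ],
  twist=[0,0,0,0,0],
)

```text
clock: 12.97
ee_pos: [604.1, 1.3, 94.2]
eef_rot: [2.106, 2.331, 0.0]
contact_force: [0.1, -0.6, -1.7]
gripper_width: 0.161
gripper_force: 98.1
```

```bash
python3 g.py
```

```text
64 [107.4 108.2 108.9]; 66 [107.2 108.5 109.3]; 68 [105.4 107.3 108.5]; 70 [100.4 102.7 105.2]; 72 [ 96.8  99.1 100.3]; 74 [ 99.9 100.8 101.6]; 76 [101.2 102.4 103.3]; 78 [100.7 101.9 103.2]; 80 [ 97.5  99.4 101. ]; 82 [92.5 96.5 97.8]; 84 [92.4 93.1 93.6]; 86 [92.2 93.  94. ]; 88 [92.4 93.2 93.9]; 90 [92.3 93.1 93.7]; 98 [48.7 49.9 50.7]; 100 [49.1 49.5 50.2]; 102 [48.8 50.9 59.8]; 104 [59.2 60.7 61.9]; 106 [61.1 61.8 62.9]; 108 [59.6 60.5 61.5]; 110 [56.4 57.9 58.6]; 112 [52.3 52.9 53.5]; 114 [48.  51.3 53.1]; 116 [51.  52.4 53.5]; 118 [51.6 52.7 53.6]; 120 [52.1 52.7 53.4]; 
t 13.02 TCP r 161.8 lat -1.1 e_d 27.3 zb 43.2 F [ 0.4  0.4 -0.6] M [ 0.02 -0.02 -0.01]
```

Request:
arm_command(
  dp=[
    [0.006,0,-0.003],
    [0.012,0,-0.0045],
    [0.017,0,-0.005],
    [0.022,0,-0.005],
    [0.026,0,-0.005],
  ],
  twist=[0,0,0,0,0],
)

```text
clock: 13.43
ee_pos: [601.2, 27.4, 98.5]
eef_rot: [-2.106, -2.331, 0.0]
contact_force: [0.1, 0.9, -1.6]
gripper_width: 0.163
gripper_force: 98.1
```

```bash
python3 g.py
```

```text
64 [111.7 112.5 113.5]; 66 [112.  112.7 113.4]; 68 [109.9 111.7 112.5]; 70 [105.8 107.7 109.6]; 72 [104.6 109.5 110.7]; 74 [109.1 110.1 110.9]; 76 [109.5 110.4 111.1]; 78 [103.9 107.7 110.8]; 80 [96.6 97.6 98.4]; 82 [96.5 97.1 98.1]; 84 [96.4 97.3 98.3]; 86 [96.7 97.4 98.3]; 88 [96.6 97.4 98.1]; 90 [96.5 97.4 98.2]; 98 [51.9 52.8 53.7]; 100 [51.8 52.5 53.7]; 102 [52.  52.6 53.3]; 104 [51.5 52.5 52.9]; 106 [51.8 52.8 53.5]; 108 [52.  52.7 53.5]; 110 [51.7 52.3 53.4]; 112 [51.9 52.7 53.2]; 114 [51.3 52.8 53.7]; 116 [51.9 52.8 53.8]; 118 [51.6 52.7 53.2]; 120 [51.8 52.5 53.6]; 122 [51.4 52.4 53.1]; 
t 13.48 TCP r 135.8 lat -1.4 e_d 1.3 zb 47.2 F [ 0.5  0.3 -0.5] M [ 0.08 -0.01  0.01]
```

Request:
arm_command(
  dp=[
    [0.003,0,0],
    [0.006,0,0],
    [0.009,0,0.001],
    [0.012,0,0.002],
    [0.012,0,0.002],
  ],
  twist=[0,0,0,0,0],
)

```text
clock: 13.9
ee_pos: [599.8, 39.1, 96.2]
eef_rot: [-2.105, -2.331, 0.0]
contact_force: [-0.4, 0.2, -0.6]
gripper_width: 0.164
gripper_force: 98.1
```

```bash
python3 g.py
```

```text
64 [109.6 110.3 111.2]; 66 [109.5 110.5 111.2]; 68 [109.3 110.1 111.4]; 70 [105.5 107.6 109.4]; 72 [100.4 102.6 104.5]; 74 [ 95.7  97.7 100.2]; 76 [ 94.6  95.5 104.5]; 78 [107.  110.1 111. ]; 80 [109.3 110.1 111.1]; 82 [109.1 109.8 110.7]; 84 [108.9 109.4 110.1]; 86 [94.4 95.2 95.9]; 88 [94.1 95.1 96.1]; 90 [94.4 95.3 96. ]; 92 [94.3 95.1 96. ]; 98 [52.  52.4 53.1]; 100 [51.9 52.5 53.3]; 102 [52.1 52.8 53.4]; 104 [51.7 52.6 53.8]; 106 [52.2 52.9 53.4]; 108 [51.8 52.8 53.9]; 110 [51.9 52.8 53.5]; 112 [51.9 52.9 53.5]; 114 [51.7 52.8 53.8]; 116 [51.9 52.7 53.3]; 118 [52.  52.9 53.6]; 120 [51.7 52.7 53.6]; 122 [51.6 52.6 53.4]; 
t 13.95 TCP r 124.8 lat -1.4 e_d -9.7 zb 45.2 F [ 0.  -0.3 -1. ] M [-0.05 -0.02 -0.03]
```

Request:
arm_command(
  dp=[
    [0.008,0,-0.001],
    [0.012,0,-0.001],
    [0.012,0,-0.001],
  ],
  twist=[0,0,0],
)

```text
clock: 14.2
ee_pos: [598.7, 51.5, 97.7]
eef_rot: [-2.105, -2.332, -0.0]
contact_force: [-0.4, -0.0, -0.9]
gripper_width: 0.165
gripper_force: 100.6
```

```bash
python3 g.py
```

```text
64 [111.  111.9 112.7]; 66 [111.  111.9 112.7]; 68 [110.8 111.6 112.4]; 70 [106.8 108.9 111. ]; 72 [101.7 104.1 106.2]; 74 [ 96.8  99.  101.7]; 76 [95.9 96.5 97.4]; 78 [96.  96.8 97.4]; 80 [95.6 96.4 97.3]; 82 [95.6 96.6 97.5]; 84 [95.8 96.5 97.2]; 86 [95.8 96.7 97.5]; 88 [95.6 96.6 97.6]; 90 [95.6 96.6 97.4]; 92 [96.1 96.8 98.2]; 94 [ 97.5  99.1 100.6]; 96 [100.3 101.5 102.9]; 98 [ 97.5 101.7 103.2]; 100 [ 53.3 100.3 101.1]; 102 [ 52.5  99.2 100.1]; 104 [51.5 52.4 53.1]; 106 [52.3 52.7 53.6]; 108 [52.3 52.7 53.5]; 110 [51.2 52.8 53.2]; 112 [52.1 52.6 53.5]; 114 [51.8 52.9 53.7]; 116 [51.8 52.7 53.6]; 118 [51.5 52.6 53.5]; 120 [51.7 52.8 53.9]; 122 [51.7 52.5 53.2]; 
t 14.25 TCP r 112.5 lat -1.3 e_d -22.0 zb 46.4 F [-1.1 -0.  -1.3] M [ 0.05 -0.05 -0.02]
```

```bash
python3 g.py | cut -c1-900
```

```text
64 [110.8 111.7 112.5]; 66 [111.1 111.8 112.8]; 68 [110.6 111.7 112.7]; 70 [106.6 109.  110.9]; 72 [101.7 104.  106.4]; 74 [ 96.7  99.2 101.7]; 76 [95.9 96.5 97.6]; 78 [95.9 96.5 97.4]; 80 [96.1 96.7 97.6]; 82 [95.8 96.6 97.4]; 84 [95.6 96.4 97.2]; 86 [95.8 96.3 97.4]; 88 [95.6 96.5 97.6]; 90 [95.7 96.5 97.4]; 92 [95.6 96.1 96.8]; 98 [52.3 52.9 53.5]; 100 [52.  52.6 53.1]; 102 [51.8 52.6 53.5]; 104 [52.  52.6 53.6]; 106 [51.8 52.7 53.4]; 108 [52.1 53.4 80.7]; 110 [52.2 80.  81.8]; 112 [52.4 81.  82.8]; 114 [52.5 81.9 82.9]; 
t 14.3 TCP r 112.8 lat -1.2 e_d -21.7 zb 46.4 F [ 0.  -0.7 -1.7] M [-0.01  0.03 -0.03]
```

Request:
arm_command(
  dp=[
    [0,0,0],
    [-0.01,0,-0.01],
    [-0.03,0,-0.02],
    [-0.05,0,-0.04],
    [-0.08,0,-0.07],
  ],
  twist=[0,0,0,0,0],
)

```text
clock: 14.72
ee_pos: [605.5, -28.6, 166.2]
eef_rot: [-2.102, -2.33, 0.002]
contact_force: [1.2, -1.1, -0.7]
gripper_width: 0.167
gripper_force: 100.7
```

```bash
python3 - <<'E'
from h import *
f=vision.grab_frame("wrist");C=cloud(f);g=pegs("scene");G=cloud(g)
for n,p,c in(("w",f,C),("s",g,G)):
  for o in vision.outline_of(p,"ring")[:2]:
    k=o["pixels"]&(p["depth"]>0);q=c[k]
    if len(q)>20: print(n,o["conf"],o["uv"],len(q),np.round((q.min(0)+q.max(0))/2,1),np.round(np.percentile(q[:,2],[5,50,95]),1),cv2.minEnclosingCircle(q[:,:2].astype(np.float32)))
a=cv2.resize(f["frame"],(400,300));b=cv2.resize(g["frame"][190:340,240:440],(400,300),interpolation=2)
cv2.imwrite("pics/c6.png",np.hstack([a,b])[:,:,::-1]);rz()
E
```

```text
peg [469.6 152.7  72.3] 20 -174.8
peg [540.   55.1  73. ] 20 -113.4
peg [518.9 261.7  72.6] 19 124.7
peg [658.8  67.3  73.3] 21 -53.3
peg [637.5 273.3  72.1] 23 65.3
peg [707.9 176.7  72.7] 27 6.2
s 0.52 [329.8, 259.1] 231 [596.1 145.9  50.9] [52.1 58.3 62.1] ((592.9955444335938, 142.65792846679688), 34.92724609375)
t 14.92 TCP r 194.1 lat -0.7 e_d 59.6 zb 117.3 F [ 0.4  0.6 -2.1] M [-0.02  0.05 -0.01]
```

View pics/c6.png

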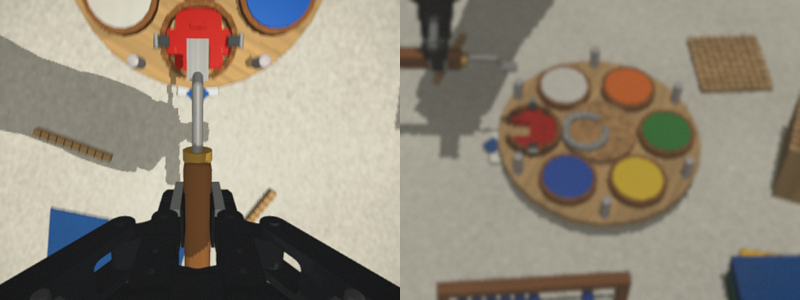

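The right crop shows the ring lying flat on the cork pad at (585,130); the left crop shows the pocket empty. The carousel is still on its click. Now I take the pick back to the mat.

```bash
python3 - <<'E'
from h import *
dp((475,-300,150))
E
```

```text
t 14.92 p [607.6 -30.  168.5] yaw 95.69 tilt [-9.0e-04  2.1e-03 -1.0e+00] F [ 0.4  0.6 -2.1] g 0.16 100.7
[-0.2555, -0.1588, 0.0183]
```

Request:
arm_command(
  dp=[
    [-0.032,-0.02,0],
    [-0.064,-0.04,0],
    [-0.096,-0.06,0],
    [-0.128,-0.08,0],
    [-0.16,-0.1,0],
  ],
  twist=[0.02,0.04,0.06,0.08,0.1],
)

```text
clock: 15.33
ee_pos: [522.2, -198.0, 165.9]
eef_rot: [-2.218, -2.222, 0.0]
contact_force: [0.2, -0.5, -0.9]
gripper_width: 0.158
gripper_force: 100.6
```

Request:
arm_command(
  dp=[
    [-0.026,-0.024,0.02],
    [-0.052,-0.044,0.04],
    [-0.08,-0.064,0.06],
    [-0.08,-0.064,0.08],
    [-0.08,-0.064,0.08],
  ],
  twist=[0.02,0.04,0.04,0.04,0.04],
)

```text
clock: 15.75
ee_pos: [456.6, -276.4, 82.0]
eef_rot: [-2.261, -2.17, 0.0]
contact_force: [-1.1, 0.9, -1.3]
gripper_width: 0.162
gripper_force: 100.6
```

```bash
python3 - <<'E'
from h import *
vision.grab_frame("top");vision.grab_frame("top")
dp((475,-300,9))
E
```

```text
t 15.85 p [ 459.2 -276.5   86.3] yaw 87.81 tilt [ 0.002  -0.0017 -1.    ] F [ 1.1  0.4 -0.5] g 0.162 100.6
[-0.023, 0.0168, 0.0772]
```

Request:
arm_command(
  dp=[
    [-0.012,0.01,0.025],
    [-0.023,0.017,0.05],
    [-0.023,0.017,0.062],
    [-0.023,0.017,0.068],
    [-0.023,0.017,0.068],
  ],
  twist=[0,0,0,0,0],
)

```text
clock: 16.27
ee_pos: [475.7, -299.9, 18.5]
eef_rot: [-2.261, -2.178, -0.0]
contact_force: [0.3, 0.8, -1.6]
gripper_width: 0.158
gripper_force: 100.7
```

```bash
python3 - <<'E'
from h import *
f=vision.grab_frame("wrist")
C=cloud(f);L=tl(f,C);b=(f["depth"]>0)&(L[...,0]>80)&(L[...,0]<90)&(abs(L[...,1])<5)
print("blade top",np.median(C[b][:,2]));dp((475,-300,8))
E
```

```text
blade top 17.61084757321086
t 16.32 p [ 476.1 -300.5   19.7] yaw 87.86 tilt [ 3.e-04 -2.e-04 -1.e+00] F [ 0.4 -0.2 -0.5] g 0.163 100.7
[0.0005, -0.0011, 0.0117]
```

Blade top is at 17.6 mm and should come to about 7 mm, so I lower by 10 mm and check contact.

Request:
arm_command(
  dp=[
    [0,0,0.004],
    [0,0,0.007],
    [0,0,0.0095],
    [0,0,0.0095],
    [0,0,0.0095],
  ],
  twist=[0,0,0,0,0],
)

```text
clock: 16.73
ee_pos: [475.8, -301.5, 9.7]
eef_rot: [2.264, 2.178, -0.0]
contact_force: [-0.1, -0.3, 0.1]
gripper_width: 0.161
gripper_force: 100.7
```

```bash
python3 - <<'E'
from h import *
f=vision.grab_frame("wrist")
C=cloud(f);L=tl(f,C);b=(f["depth"]>0)&(L[...,0]>80)&(L[...,0]<90)&(abs(L[...,1])<5)
print("blade top",np.median(C[b][:,2]));dp()
E
```

```text
blade top 8.632709911110567
t 16.78 p [ 475.9 -301.6    9.8] yaw 87.78 tilt [-3.e-04  2.e-04 -1.e+00] F [-0.3  0.8 -0.4] g 0.159 100.7
```

Request:
arm_command(
  dp=[
    [0,0,0.001],
    [0,0,0.001],
  ],
  twist=[0,0],
)

```text
clock: 16.95
ee_pos: [475.8, -301.6, 8.6]
eef_rot: [2.264, 2.178, -0.0]
contact_force: [-0.2, 0.8, -0.2]
gripper_width: 0.163
gripper_force: 100.7
```

Request:
arm_command(
  dp=[
    [0,0,0],
    [0,0,0],
    [0,0,0],
    [0,0,0],
    [0,0,0],
  ],
  twist=[0,0,0,0,0],
  gripper=0.08,
)

```text
clock: 17.37
ee_pos: [475.9, -301.6, 8.6]
eef_rot: [2.264, 2.178, -0.0]
contact_force: [0.1, 0.3, 0.2]
gripper_width: 0.863
gripper_force: 0.0
```

Request:
arm_command(
  dp=[
    [0,0,-0.02],
    [0,0,-0.05],
    [0,0,-0.09],
    [0,0,-0.13],
    [0,0,-0.15],
  ],
  twist=[0,0,0,0,0],
)

```text
clock: 17.78
ee_pos: [476.9, -302.6, 163.9]
eef_rot: [2.26, 2.174, -0.0]
contact_force: [-0.1, -1.2, 0.9]
gripper_width: 0.938
gripper_force: 0.0
```

```bash
python3 - <<'E'
from h import *
f=vision.grab_frame("wrist");pick(f);g=vision.grab_frame("scene");t=pegs("top");T=cloud(t)
for o in vision.outline_of(t,"ring")[:2]:
    k=o["pixels"]&(t["depth"]>0);q=T[k];print(o["conf"],o["uv"],np.round(np.median(q,0),1),np.round(np.percentile(q[:,2],[5,95]),1))
m=vision.outline_of(t,"mat")[0]["pixels"];print("mat",np.round(T[m].min(0)),np.round(T[m].max(0)))
a=cv2.resize(g["frame"],(400,300));b=cv2.resize(t["frame"][110:260,120:320],(400,300),interpolation=2)
cv2.imwrite("pics/c7.png",np.hstack([a,b])[:,:,::-1]);dp()
E
```

```text
handle [ 476.8 -313.4] 118.0 16.0 87.57 top 28.117267502816162
-373 157 x [466.9 482.6] z [25.6 28.  29.3]
-363 183 x [467.4 482.9] z [25.1 28.2 29.3]
-353 189 x [467.8 483.3] z [25.5 28.2 29.4]
-343 199 x [468.3 483.6] z [25.6 28.2 29.4]
-333 193 x [468.7 483.9] z [25.8 28.1 29.5]
-323 200 x [469.2 484.2] z [26.1 28.2 29.4]
-313 203 x [469.3 484.6] z [26.2 28.3 29.4]
-303 222 x [469.3 484.9] z [25.4 28.2 29.3]
-293 225 x [469.8 485.3] z [25.6 28.3 29.6]
-283 247 x [470.2 486.6] z [21.6 27.5 29.2]
-273 181 x [470.6 486.8] z [15.8 21.9 25. ]
-263 101 x [476.1 482.3] z [19.4 21.5 23.1]
-253 97 x [476.6 482.6] z [19.4 21.4 23. ]
-243 104 x [477. 483.] z [19.1 21.4 22.8]
-233 119 x [474.9 486.1] z [ 6.7  8.5 21.4]
-223 96 x [475.2 486.4] z [6.6 7.  8. ]
-213 48 x [475.7 486.6] z [6.6 7.1 7.9]
peg [705.1 173.9  74.5] 14 5.0
peg [656.1  65.   73.7] 14 -54.9
peg [635.  270.7  72.6] 13 65.9
peg [537.8  52.7  73.2] 13 -113.9
peg [515.5 258.8  74.5] 14 126.9
peg [467.3 150.   72.6] 16 -173.5
mat [300. -48.  -4.] [ 727.  293. 1365.]
t 18.03 p [ 475.5 -301.2  157.5] yaw 87.78 tilt [ 7.e-04 -9.e-04 -1.e+00] F [-0.6 -0.   0.4] g 0.937 0.0
```

View pics/c7.png

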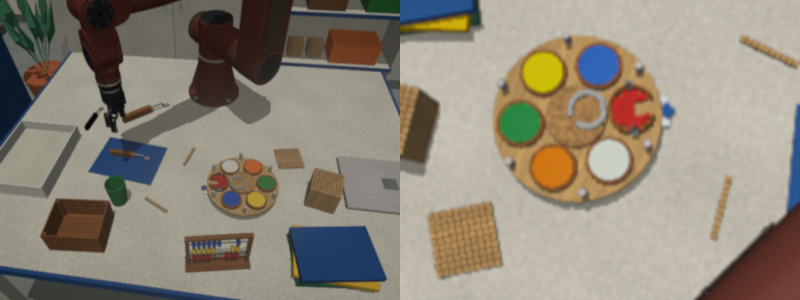

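Ring at (587,110) on the pad in the right crop, pick back on the mat at (125,153) in the left one. A last flatness check before handing in.

```bash
python3 - <<'E'
from h import *
for n in("top","scene"):
    f=vision.grab_frame(n);C=cloud(f);hsv=cv2.cvtColor(f["frame"],cv2.COLOR_RGB2HSV)
    k=(np.hypot(C[...,0]-588,C[...,1]-164)<60)&(hsv[...,1]<60)&(C[...,2]>54.5)&(C[...,2]<80)
    q=C[k];A=np.c_[q[:,:2]-q[:,:2].mean(0),np.ones(len(q))];s=np.linalg.lstsq(A,q[:,2],rcond=None)[0]
    print(n,len(q),np.round(cv2.minEnclosingCircle(q[:,:2].astype(np.float32))[0],1),"slope",np.round(s,3),np.round(np.percentile(q[:,2],[2,50,98]),1))
E
```

```text
top 138 [582.1 140.7] slope [ 3.0000e-03 -4.0000e-03  5.9812e+01] [54.9 59.9 65.5]
scene 179 [581.2 143.8] slope [1.4000e-02 1.0000e-02 5.9116e+01] [55.1 59.2 62.8]
```

The ring lies flat, about 23 mm from the pad's centre with its top at about 59 mm.

```bash
python3 -c "
from h import *
print(workorder.hand_in())"
```

```text
the job is handed in; nothing more can be done
None
```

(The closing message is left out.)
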